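# Open the child-resistant canister

## Task

Open the blue canister with the child-resistant red cap: press the cap down hard against its spring and, still pressing, turn it about a quarter turn anticlockwise, then lift it off. Set the cap down gently, skirt down, flat on the floor of the aluminium tray and let go of it, without disturbing the other things on the worktop.

Things in the scene. Friction and masses are not known exactly. Their poses are not given: they have to be found in the camera images.
- canister: Blue round canister 92 mm across with a white label band, screwed down: it is held in a dark steel cup on a plywood base 126 x 126 mm and cannot move. Origin: centre of the underside of the base, on the worktop; z up along the axis of the canister. Shoulder 103 mm up, neck 37 mm across with bayonet flanges to 52 mm across, their top 126 mm up.
- cap: Loose red child-resistant cap, 120 g, 67 mm across. Origin: centre of its skirt's lower edge; z up out of its top. Round flat deck 27 mm above the origin. Locked on the canister, its origin is 114 mm above the worktop and its x agrees with the canister's x. It has 2 mm of sideways play on the neck.
- cap_bar (a point): Middle of the grip bar on the cap's deck, 39 mm above the cap's origin, axes as the cap's. The bar is 58 mm long along x, 18 mm wide along y and runs from 27 to 51 mm above the cap's origin. Pinch it across y, fingertips on or just above the deck: they can then also press on the deck.
- seal (a joint): How far the sprung grey seal disc in the neck, which carries the cap, is pushed down, in m: about 0 with the cap locked, -0.003 with the cap off. Teeth 6 mm deep lock the cap: push it down 7 to 9 mm (hard stop at 10 mm), hold it down and turn it. Spring: about 9 N to start, 14 N at 6 mm, 17 N at 9 mm.
- neck_top (a point): Centre of the top of the canister's neck, 126 mm above the worktop; axes as the canister's. Seen from above the pressed cap turns anticlockwise only. Past 40 degrees it no longer locks; from 60 to 125 degrees (75 is well clear) it can be lifted straight up, 15 mm or more to clear the neck. Turned free, the spring lifts it 3 mm.
- tray: Aluminium tray, fixed, 150 mm along its x, 140 mm along its y, walls 22 mm high and 3 mm thick, floor 3 mm thick. Origin: centre of its underside, on the worktop; z up. The cap standing on its floor has its origin 3 mm above the tray's origin.
- marker: Blue and white marker pen lying on the worktop between canister and tray, 120 mm long; leave it alone.
- jar: Clear square jar with a blue lid, 69 mm wide, 118 mm tall, standing behind; leave it alone.
- pliers: Green-handled pliers, 159 mm, lying behind on the left; leave them alone.
- level: Orange torpedo level, 220 mm, lying at the left; leave it alone.
- mallet: Black rubber mallet with wooden handle, 239 mm, lying at the far left; leave it alone.
Mind the look-alikes: they are no part of the job. What is meant by the cap is not green, purple or yellow, and is the smaller of those in its own colour.

How it is judged:
On the way, in this order (a step that is already met when the one before it is completed fails the run):
1. the cap, still in its locked position, is pressed down at least 5 mm (value of joint seal above 0.005 m and angle between the x axis of cap and the x axis of canister, either way round below 0.35 rad and horizontal distance between cap and canister below 0.006 m), for 0.1 s.
2. the cap, still on the neck, is turned by at least 43 degrees (angle between the x axis of cap and the x axis of canister, either way round above 0.75 rad and z of cap in the frame of canister below 0.122 m and horizontal distance between cap and canister below 0.006 m), for 0.1 s.
3. the cap is lifted off the neck (z of cap in the frame of canister above 0.135 m), for 0.1 s.
At the end, for the whole second after the job is handed in: The cap stands skirt down, flat (within 6 degrees) on the floor of the tray, inside its walls (origin less than 7 mm above the tray's underside), at rest and released; the canister is left open (x of cap in the frame of tray between -0.05 and 0.05 m and y of cap in the frame of tray between -0.05 and 0.05 m and z of cap in the frame of tray below 0.007 m and angle between cap's own z axis and vertical below 0.1 rad and linear speed of cap below 0.02 m/s and contact force between cap and tray above 0.2 N); the robot touches nothing.
It fails at once if the cap is dropped or flung (faster than 0.7 m/s while out of the fingers) (linear speed of cap above 0.7 m/s and contact force between cap and the fingers below 0.1 N).
It fails at once if a bystander (marker, jar, pliers, level, mallet) is moved by more than 30 mm (distance of any of marker, jar, pliers, level, mallet from where it was at the start of the episode above 0.03 m).
It also fails if it takes over 56 s, if anything falls off the work surface, if the arm or the gripper's body presses on something with over 40 N, if the wrist force passes 120 N, or if a joint passes its speed limit or range.

## Robot

A 7-joint arm with a two-finger parallel gripper is mounted at the origin on a cart in front of the work surface, level with it; the furniture and walls round the work are solid. World frame = base frame: x ahead of the robot, y to its left, z up, the work surface at z = 0. Lengths are in m, angles in rad, forces in N, time in s.
With the tool pointing down it reaches from about 0.35 to 0.9 m from the base axis. Payload 8.1 kg.
Tool frame: the origin (TCP) lies midway between the tips of the shut fingers; the grasp point (between the pads) lies 19 mm behind it; z points along the fingers, y is the line along which they close (so a half turn about z gives the same grasp; the last joint's range is limited). The gripper opens to 92 mm and grips with 3 to 60 N. Pads are 19 mm wide; open, the fingers measure 130 mm over their backs; the gripper's body (75 mm by 190 mm) begins 47 mm behind the grasp point.
Start: joints at [-1.412, 0.434, 0.025, 1.573, -0.012, 1.134, -0.075], TCP at [0.162, 0.604, 0.227] pointing down, gripper open.
Joint ranges: [-2.62, 2.62], [-0.44, 2.09], [-1.27, 1.32], [0.08, 2.57], [-1.32, 4.46], [0.12, 2], [-2.74, 2.74]. Speed limits (rad/s): [2.22, 2.22, 3.01, 3.01, 3.14, 3.14, 3.14].

## Interface

Orientations are given as a unit quaternion [x, y, z, w].
In Python, from plant import arm gives the robot as it stands.
- The arm moves only by the tool move_arm, never from a script. Its argument "rows" is a list of rows, each a list of 3 entries, a list of its own where there are three numbers: the gripper command: -1 is fully open, 1 is shut, values between are in proportion, then the shift along the tool's x, y, z in mm, then the turn, a rotation vector about the tool's x, y, z in rad. In form: [[fingers, [x, y, z], [wx, wy, wz]], ...]. A call has exactly 10 rows; each row shifts and turns the commanded pose from where the row before left it, along the tool's axes as they then stand; what a row does not reach is not made up. A row lasts 1/10 s, in which the tool goes at most 50 mm and 8.59 degrees, less where a joint would pass 70% of its speed; a pose out of reach is approached as far as the arm can. A call with a gripper value outside its range is refused whole. The fingers move at their own pace and stop on an object; "squeeze" is the grip in N (left out, the last holds). Time passes only in rows, so rows that do not move let the fingers close, or fill a call up. It gives the time, the measured TCP pose, the force, the opening and the grip force at its end, in the units of the state.
- arm.state(): the state, without advancing time (a new reading comes with each control period).
- arm.read_camera(name): name is "scene" or "top" or "wrist"; returns (picture, depth): 420x560x3 uint8, blue, green, red; 420x560 float32, m along the optical axis (not along the pixel's ray), 0 where there is no reading.
- arm.get_calibration(name): a dict with "fx", "fy", "cx", "cy" (pixels), "extrinsics" (4x4, takes a point from camera to world coordinates); the wrist camera has in their place "tool_from_camera" (4x4, takes a point from camera to tool coordinates, whose origin is the TCP and whose axes are the flange's). Camera axes: x right, y up, looking along -z (the intrinsics and any distortion apply to the point x, -y, -z); pixel columns grow to the right and rows downward; lengths in m; the calibration is good to about 2 mm. A picture is of the moment at which its call begins: read the wrist's pose just before it. get_calibration takes no time and is no camera call.
- arm.sign_off(): hands the job in; it is judged then, once.
Trained networks look in the newest picture that a camera, given by its name, has taken for a name from the list of things; names that differ only in an ending like _2 or _b are one class to them, and where a whole thing is asked for, a point or a joint stands for the part that bears it (a point fixed in the world has none). Each returns a list of dicts, best first, with "score" (0 to 1); they miss things now and then, are a little off and sometimes report something else, mostly with a low value. They report only what shows in the picture. A call takes as long as a camera call. They do not tell look-alikes from the thing itself.
- arm.look_for(query, camera): "position" ([row, column] in pixels, amid what is visible of it).
- arm.outline_of(query, camera): "region" (420x560 bool, what is visible of it) and "position" ([row, column] in pixels, amid what is visible of it).
- arm.mark_of(query, camera): "position" ([row, column] in pixels: a listed point, or the origin of a listed thing).
The state is a dict: "t": time; "joint_positions": joint angles; "qd": joint speeds; "joint_torque": joint torques, N m; "tool_pos": TCP position; "ee_rot": TCP orientation; "force": force on the tool from outside, world axes, zero at the start; "moment": the same for the moment, N m; "grip_width": finger opening in m; "gripper_force": force on a finger pad.
Only numpy, scipy, OpenCV 4.12 (cv2) and the standard library are available. Lean on these libraries where they do the work, as an engineer would, in place of code of your own. Each camera call takes 0.05 s, during which the arm holds its last target. There are 200 camera calls.

## Working session

There is one attempt and no reset: what is moved stays moved. The work goes in short steps, Python scripts to look and compute and a tool call to move; the robot and the scene stay as the last step left them, time stands still between calls to the robot, and variables do not carry over. Pictures are saved under pics/ and viewed, at most 10 in all, crops included, and the job is handed in when it is done.

Besides the shell and the picture viewer there is one more tool, called after "Emit:" as name(argument=value, ...), one argument or row to a line, values as JSON. move_arm: Moves the arm, as the interface text tells. Its arguments: {"type":"object","properties":{"rows":{"type":"array","items":{"type":"array"}},"squeeze":{"type":"number"}},"required":["rows"]}

```bash
mkdir -p pics; ls
cat > h.py <<'E'
import numpy as np, cv2
from plant import arm
from scipy.spatial.transform import Rotation as R
def T(cam):
    c=arm.get_calibration(cam)
    if 'extrinsics' in c: return c,np.array(c['extrinsics'])
    s=arm.state(); M=np.eye(4); M[:3,:3]=R.from_quat(s['ee_rot']).as_matrix(); M[:3,3]=s['tool_pos']
    return c,M@np.array(c['tool_from_camera'])
def ray(c,M,rc):
    d=np.array([(rc[1]-c['cx'])/c['fx'],-(rc[0]-c['cy'])/c['fy'],-1.])
    return M[:3,3],M[:3,:3]@d
def atz(c,M,rc,z):
    o,d=ray(c,M,rc); return o+d*(z-o[2])/d[2]
def cloud(c,M,D):
    r,cc=np.mgrid[:D.shape[0],:D.shape[1]]
    P=np.stack([(cc-c['cx'])/c['fx']*D,-(r-c['cy'])/c['fy']*D,-D],-1)
    return P@M[:3,:3].T+M[:3,3]
E
python3 - <<'E'
from h import *
print(arm.state())
for n in ['top','scene']:
    c,M=T(n); im,D=arm.read_camera(n); cv2.imwrite(f'pics/{n}0.png',im); print(n,{k:v for k,v in c.items() if k!='extrinsics'},M.round(3).tolist())
    P=cloud(c,M,D)
    for q in ['cap','cap_bar','canister','neck_top','tray','marker']:
        for m in arm.mark_of(q,n)[:4]:
            r,cc=np.round(m['position']).astype(int); print(q,round(m['score'],2),r,cc,P[r,cc].round(3) if 0<=r<420 and 0<=cc<560 else '')
E
```

```text
pics
{'t': 0.0, 'joint_positions': array([-1.41159094,  0.43518847,  0.02491308,  1.57406564, -0.01159479,
        1.13401197, -0.07508166]), 'qd': array([-0.00031844, -0.0006004 , -0.00030199, -0.00111989,  0.00067672,
        0.00183224,  0.00035148]), 'joint_torque': array([-2.70514602e-04, -6.67854381e+01,  9.85001698e-01, -3.14455068e+01,
       -6.05170336e-02,  4.29061381e-02,  1.55877533e-04]), 'tool_pos': array([0.16165814, 0.60321269, 0.22597789]), 'ee_rot': array([ 1.30526448e-01,  9.91444533e-01, -7.63369316e-04, -4.09926420e-05]), 'force': array([-0.2138103 , -0.09287916, -0.0820786 ]), 'moment': array([ 0.00424831, -0.05248512,  0.0307913 ]), 'gripper_force': 0.0, 'grip_width': 0.09238663793675676}
top {'fx': 443.3614996261757, 'fy': 443.3614996261757, 'cx': 283.2496169754732, 'cy': 205.04340255523147} [[-0.02, 0.982, -0.189, 0.315], [-1.0, -0.02, 0.005, 0.097], [0.001, 0.189, 0.982, 1.312], [0.0, 0.0, 0.0, 1.0]]
cap 0.85 172 390 [ 0.657 -0.231  0.026]
cap 0.84 276 384 [ 0.348 -0.184  0.068]
cap 0.84 269 427 [ 0.366 -0.314  0.038]
cap 0.76 208 388 [ 0.523 -0.185  0.16 ]
[... 374 characters left out ...]
62, 'fy': 546.7375259543562, 'cx': 274.1155697880017, 'cy': 214.31461555661267} [[-0.08, 0.843, -0.532, -0.331], [-0.997, -0.067, 0.043, 0.185], [0.001, 0.533, 0.846, 1.502], [0.0, 0.0, 0.0, 1.0]]
cap 0.75 209 376 [ 0.517 -0.186  0.143]
cap 0.71 196 379 [ 0.641 -0.238  0.024]
cap 0.63 280 384 [ 0.335 -0.194  0.039]
cap 0.58 264 325 [ 0.408 -0.03   0.025]
cap_bar 0.98 276 388 [ 0.343 -0.206  0.047]
cap_bar 0.89 260 430 [ 0.376 -0.334  0.066]
cap_bar 0.77 190 378 [ 0.656 -0.235  0.037]
cap_bar 0.67 260 331 [ 0.408 -0.046  0.049]
canister 0.66 229 371 [ 0.482 -0.174  0.088]
neck_top 0.97 210 378 [ 0.51  -0.19   0.149]
tray 0.97 254 270 [0.065 0.159 0.758]
marker 0.54 240 311 [0.504 0.001 0.008]
```

View pics/top0.png

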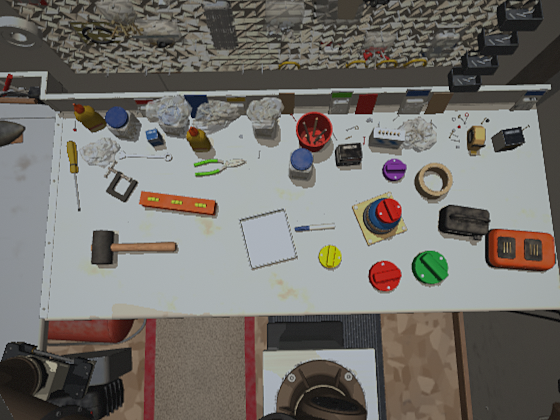

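Run:
```python
import cv2
im=cv2.imread('pics/top0.png'); cv2.imwrite('pics/top0c.png',cv2.resize(im[140:310,220:470],None,fx=3.2,fy=3.2,interpolation=cv2.INTER_CUBIC))
```

```text
(no output)
```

View pics/top0c.png

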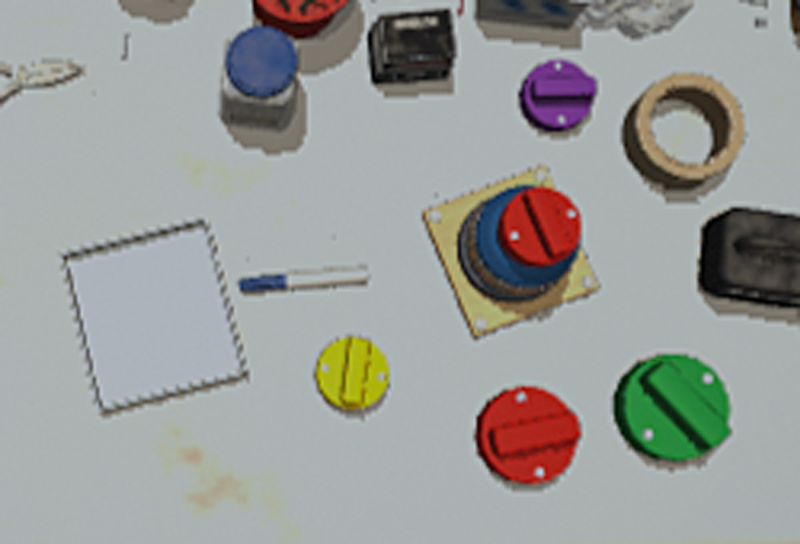

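The blue canister is at about (211,389) in the top picture, with the red cap and its bar running slightly off vertical. The tray is at (238,268), with the marker between them at (227,316). The larger red look-alike is at (276,384). Next I'll measure the cap axis, bar angle and tray pose.

```bash
cat > m.py <<'E'
from h import *
def capmeas(n,box=None,z=0.114):
    c,M=T(n); im,D=arm.read_camera(n); P=cloud(c,M,D)
    h=cv2.cvtColor(im,cv2.COLOR_BGR2HSV)
    red=((h[...,0]<8)|(h[...,0]>172))&(h[...,1]>150)&(h[...,2]>50)
    red&=(np.hypot(P[...,0]-box[0],P[...,1]-box[1])<0.06)
    deck=red&(abs(P[...,2]-(z+.027))<.006); bar=red&(P[...,2]>z+.027+.015)
    for nm,m in (('deck',deck|bar),('bar',bar)):
        q=P[m][:,:2]
        if len(q)<8: print(n,nm,len(q)); continue
        (cx,cy),(w,hh),a=cv2.minAreaRect((q*1000).astype(np.float32)); u=np.linalg.svd(q-q.mean(0))[2][0]
        print(n,nm,len(q),'rect c',round(cx,1),round(cy,1),'wh',round(w,1),round(hh,1),'mean',q.mean(0).round(4),'z',np.median(P[m][:,2]).round(4),'ang',np.degrees(np.arctan2(u[1],u[0])).round(1)%180)
    return im,D,P
E
python3 - <<'E'
from m import *
for n in ['top','scene']: 
    im,D,P=capmeas(n,(0.525,-0.187))
    c,M=T(n)
    for q in ['tray','canister','cap']:
        for o in arm.outline_of(q,n)[:5]:
            r=o['region']; rr,cc=np.nonzero(r); z={'tray':.022,'canister':.0,'cap':0}[q]
            if q=='tray':
                pts=np.array([atz(c,M,(a,b),z)[:2]*1000 for a,b in zip(rr,cc)],np.float32); print(q,round(o['score'],2),cv2.minAreaRect(pts))
            else: print(q,round(o['score'],2),len(rr),np.round(o['position']))
E
```

```text
top deck 401 rect c 519.9 -192.2 wh 62.0 62.9 mean [ 0.5188 -0.1902] z 0.1418 ang 15.400000000000006
top bar 151 rect c 520.7 -193.5 wh 57.5 19.1 mean [ 0.52   -0.1928] z 0.1627 ang 19.80000000000001
tray 0.95 ((465.63922119140625, 139.99932861328125), (155.1768341064453, 144.075927734375), 13.120003700256348)
canister 0.87 1292 [216. 374.]
cap 0.92 844 [276. 384.]
cap 0.78 417 [257. 330.]
cap 0.72 519 [210. 390.]
cap 0.7 441 [171. 393.]
cap 0.58 1006 [268. 430.]
scene deck 289 rect c 518.3 -192.3 wh 65.3 61.6 mean [ 0.5158 -0.191 ] z 0.1447 ang 23.80000000000001
scene bar 123 rect c 520.5 -194.5 wh 60.4 20.2 mean [ 0.5188 -0.1946] z 0.1641 ang 19.900000000000006
tray 0.68 ((476.7435302734375, 90.01641082763672), (159.44837951660156, 44.12565994262695), 13.216826438903809)
canister 0.56 1298 [230. 368.]
cap 0.95 896 [268. 427.]
cap 0.85 435 [208. 375.]
cap 0.75 42 [220. 171.]
cap 0.64 411 [264. 327.]
cap 0.59 746 [275. 384.]
```

Emit:
move_arm(
  rows=[
    [-1, [-27.6, -33.8, -3.5], [0, 0, 0]],
    [-1, [-27.6, -33.8, -3.5], [0, 0, 0]],
    [-1, [-27.6, -33.8, -3.5], [0, 0, 0]],
    [-1, [-27.6, -33.8, -3.5], [0, 0, 0]],
    [-1, [-27.6, -33.8, -3.5], [0, 0, 0]],
    [-1, [-27.6, -33.8, -3.5], [0, 0, 0]],
    [-1, [-27.6, -33.8, -3.5], [0, 0, 0]],
    [-1, [-27.6, -33.8, -3.5], [0, 0, 0]],
    [-1, [-27.6, -33.8, -3.5], [0, 0, 0]],
    [-1, [-27.6, -33.8, -3.5], [0, 0, 0]],
  ],
)

```text
t: 2.1
tool_pos: [0.3414, 0.2041, 0.2622]
ee_rot: [0.131, 0.991, 0.0, 0.0]
force: [1.4, -0.8, 0.8]
grip_width: 0.0918
gripper_force: 0.0
```

Emit:
move_arm(
  rows=[
    [-1, [-27.6, -33.8, -3.5], [0, 0, 0]],
    [-1, [-27.6, -33.8, -3.5], [0, 0, 0]],
    [-1, [-27.6, -33.8, -3.5], [0, 0, 0]],
    [-1, [-27.6, -33.8, -3.5], [0, 0, 0]],
    [-1, [-27.6, -33.8, -3.5], [0, 0, 0]],
    [-1, [-27.6, -33.8, -3.5], [0, 0, 0]],
    [-1, [-27.6, -33.8, -3.5], [0, 0, 0]],
    [-1, [-27.6, -33.8, -3.5], [0, 0, 0]],
    [-1, [-27.6, -33.8, -3.5], [0, 0, 0]],
    [-1, [-27.6, -33.8, -3.5], [0, 0, 0]],
  ],
)

```text
t: 3.1
tool_pos: [0.5206, -0.1936, 0.297]
ee_rot: [0.13, 0.991, 0.0, 0.0]
force: [0.4, 0.8, -0.2]
grip_width: 0.0918
gripper_force: 0.0
```

Emit:
move_arm(
  rows=[
    [-1, [0, 0, 0], [0, 0, 0.14]],
    [-1, [0, 0, 0], [0, 0, 0.14]],
    [-1, [0, 0, 0], [0, 0, 0.14]],
    [-1, [0, 0, 0], [0, 0, 0.14]],
    [-1, [0, 0, 0], [0, 0, 0.14]],
    [-1, [0, 0, 0], [0, 0, 0.14]],
    [-1, [0, 0, 0], [0, 0, 0.14]],
    [-1, [0, 0, 0], [0, 0, 0.14]],
    [-1, [0, 0, 0], [0, 0, 0.14]],
    [-1, [0, 0, 0], [0, 0, 0.14]],
  ],
)

```text
t: 4.1
tool_pos: [0.52, -0.192, 0.2968]
ee_rot: [0.74, 0.672, 0.0, 0.0]
force: [0.0, 0.3, 0.1]
grip_width: 0.0915
gripper_force: 0.0
```

Emit:
move_arm(
  rows=[
    [-1, [0, 0, 0], [0, 0, 0.14]],
    [-1, [0, 0, 0], [0, 0, 0.14]],
    [-1, [0, 0, 0], [0, 0, 0.14]],
    [-1, [0, 0, 0], [0, 0, 0.14]],
    [-1, [0, 0, 0], [0, 0, 0.14]],
    [-1, [0, 0, 0], [0, 0, 0.14]],
    [-1, [0, 0, 0], [0, 0, 0.14]],
    [-1, [0, 0, 0], [0, 0, 0.14]],
    [-1, [0, 0, 0], [0, 0, 0]],
    [-1, [0, 0, 0], [0, 0, 0]],
  ],
)

```text
t: 5.1
tool_pos: [0.52, -0.1921, 0.2967]
ee_rot: [0.983, 0.181, 0.0, -0.0]
force: [-0.2, 0.3, -0.4]
grip_width: 0.0915
gripper_force: 0.0
```

```bash
cat > st.py <<'E'
from m import *
s=arm.state(); Rm=R.from_quat(s['ee_rot']).as_matrix()
print('t',s['t'],'pos',s['tool_pos'].round(4),'yaz',np.degrees(np.arctan2(Rm[1,1],Rm[0,1])).round(2),'z',Rm[:,2].round(3),'F',s['force'].round(1),'M',s['moment'].round(2),'w',round(s['grip_width'],4),'gf',s['gripper_force'],'q',s['joint_positions'].round(2))
E
python3 - <<'E'
from st import *
im,D,P=capmeas('wrist',(.52,-.193)); cv2.imwrite('pics/w1.png',im)
E
```

```text
t 5.1 pos [ 0.52   -0.1921  0.2967] yaz -69.14 z [ 0.  0. -1.] F [-0.2  0.3 -0.4] M [-0.07  0.17 -0.01] w 0.0915 gf 0.0 q [-0.58  0.48  1.28  1.7  -0.48  1.32 -0.42]
wrist deck 2937 rect c 525.1 -192.8 wh 62.9 64.7 mean [ 0.5261 -0.1922] z 0.1423 ang 37.900000000000006
wrist bar 1071 rect c 522.4 -188.4 wh 56.8 28.6 mean [ 0.5261 -0.1919] z 0.1655 ang 22.900000000000006
```

View pics/w1.png

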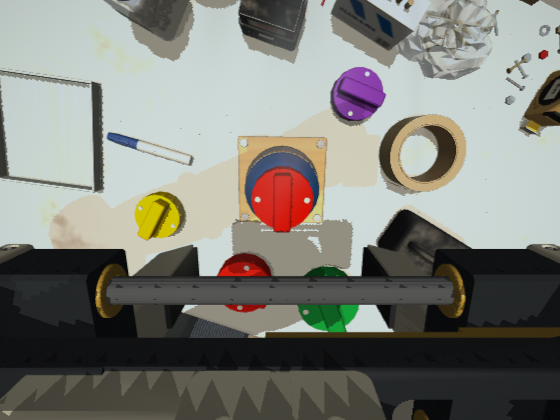

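The wrist view shows the cap bar upright between the open fingers at about (200,283), square to the base edges, so the yaw is right to within about a degree. I'll go down and measure again from closer.

Emit:
move_arm(
  rows=[
    [-1, [2, 0, 20], [0, 0, 0.0]],
    [-1, [0, 0, 20], [0, 0, 0]],
    [-1, [0, 0, 20], [0, 0, 0]],
    [-1, [0, 0, 20], [0, 0, 0]],
    [-1, [0, 0, 12], [0, 0, 0]],
    [-1, [0, 0, 0], [0, 0, 0]],
    [-1, [0, 0, 0], [0, 0, 0]],
    [-1, [0, 0, 0], [0, 0, 0]],
    [-1, [0, 0, 0], [0, 0, 0]],
    [-1, [0, 0, 0], [0, 0, 0]],
  ],
)

```text
t: 6.15
tool_pos: [0.5221, -0.1916, 0.2053]
ee_rot: [0.984, 0.179, 0.0, 0.0]
force: [-0.3, 0.1, 0.3]
grip_width: 0.092
gripper_force: 0.0
```

Run:
```python
from st import *
im,D,P=capmeas('wrist',(.522,-.193)); cv2.imwrite('pics/w2.png',im)
b=(P[...,2]>.160)&(P[...,2]<.170)&(np.hypot(P[...,0]-.522,P[...,1]+.193)<.045)&(im[...,2]>2*im[...,1])
q=P[b]; Rm_=Rm; L=(q-s['tool_pos'])@Rm
print('bar in tool', [np.percentile(L[:,k]*1000,[1,50,99]).round(1) for k in (0,1)])
u=np.linalg.svd(L[:,:2]-L[:,:2].mean(0))[2][0]; print('ang',np.degrees(np.arctan(u[1]/u[0])))
d=(abs(P[...,2]-.1415)<.004)&(np.hypot(P[...,0]-.522,P[...,1]+.193)<.045)&(im[...,2]>2*im[...,1])
L=(P[d]-s['tool_pos'])@Rm; print('deck',[np.percentile(L[:,k]*1000,[.5,99.5]).round(1) for k in (0,1)])
for n in ('top','scene'): print(n); capmeas(n,(.522,-.193))
```

```text
t 6.15 pos [ 0.5221 -0.1916  0.2053] yaz -69.37 z [ 0.001 -0.    -1.   ] F [-0.3  0.1  0.3] M [-0.11  0.13  0.03] w 0.092 gf 0.0 q [-0.52  0.56  1.19  1.83 -0.58  1.15 -0.35]
wrist deck 5495 rect c 524.9 -193.1 wh 63.4 65.0 mean [ 0.5266 -0.1924] z 0.1422 ang 23.30000000000001
wrist bar 2014 rect c 524.4 -193.5 wh 57.0 17.5 mean [ 0.5262 -0.1926] z 0.1655 ang 20.19999999999999
bar in tool [array([-26.1,   3.6,  29.3]), array([-6.1,  2.3, 11.1])]
ang 0.5904888739542606
deck [array([-27.7,  32.9]), array([-29.1,  33.8])]
top
top deck 0
top bar 0
scene
scene deck 284 rect c 522.0 -189.1 wh 68.3 66.3 mean [ 0.5153 -0.1907] z 0.1442 ang 17.80000000000001
scene bar 114 rect c 518.2 -182.5 wh 61.7 51.2 mean [ 0.5154 -0.1946] z 0.1654 ang 18.099999999999994
```

View pics/w2.png

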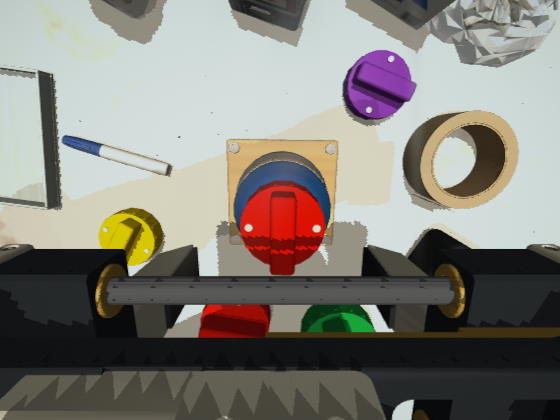

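Emit:
move_arm(
  rows=[
    [-1, [0.5, 1.8, 15], [0, 0, 0]],
    [-1, [0, 0, 15], [0, 0, 0]],
    [-1, [0, 0, 15], [0, 0, 0]],
    [-1, [0, 0, 10], [0, 0, 0]],
    [-1, [0, 0, 4], [0, 0, 0]],
    [-1, [0, 0, 0], [0, 0, 0]],
    [-1, [0, 0, 0], [0, 0, 0]],
    [0.6, [0, 0, 0], [0, 0, 0]],
    [1, [0, 0, 0], [0, 0, 0]],
    [1, [0, 0, 0], [0, 0, 0]],
  ],
  squeeze=25,
)

```text
t: 7.3
tool_pos: [0.5231, -0.1929, 0.146]
ee_rot: [0.984, 0.179, 0.0, 0.0]
force: [-0.5, 0.0, 0.8]
grip_width: 0.0723
gripper_force: 0.0
```

Emit:
move_arm(
  rows=[
    [1, [0, 0, 0], [0, 0, 0]],
    [1, [0, 0, 0], [0, 0, 0]],
    [1, [0, 0, 0], [0, 0, 0]],
    [1, [0, 0, 0], [0, 0, 0]],
    [1, [0, 0, 0], [0, 0, 0]],
    [1, [0, 0, 0], [0, 0, 0]],
    [1, [0, 0, 0], [0, 0, 0]],
    [1, [0, 0, 0], [0, 0, 0]],
    [1, [0, 0, 0], [0, 0, 0]],
    [1, [0, 0, 0], [0, 0, 0]],
  ],
)

```text
t: 8.3
tool_pos: [0.5229, -0.1931, 0.1457]
ee_rot: [0.984, 0.179, 0.0, 0.0]
force: [0.1, -0.7, 0.0]
grip_width: 0.0177
gripper_force: 25.0
```

```bash
python3 st.py
```

```text
t 8.3 pos [ 0.5229 -0.1931  0.1457] yaz -69.39 z [ 0. -0. -1.] F [ 0.1 -0.7  0. ] M [-0.24  0.06  0.08] w 0.0177 gf 24.956073760986328 q [-0.47  0.63  1.11  1.89 -0.66  1.04 -0.28]
```

Emit:
move_arm(
  rows=[
    [1, [0, 0, 1], [0, 0, 0]],
    [1, [0, 0, 1], [0, 0, 0]],
    [1, [0, 0, 1], [0, 0, 0]],
    [1, [0, 0, 1], [0, 0, 0]],
    [1, [0, 0, 1], [0, 0, 0]],
    [1, [0, 0, 1], [0, 0, 0]],
    [1, [0, 0, 1], [0, 0, 0]],
    [1, [0, 0, 1], [0, 0, 0]],
    [1, [0, 0, 0], [0, 0, 0]],
    [1, [0, 0, 0], [0, 0, 0]],
  ],
  squeeze=40,
)

```text
t: 9.3
tool_pos: [0.523, -0.1931, 0.1387]
ee_rot: [0.984, 0.179, 0.0, -0.0]
force: [-3.0, 3.1, 13.5]
grip_width: 0.0178
gripper_force: 40.0
```

Run:
```python
from st import *
capmeas('wrist',(.522,-.193),z=.107)
```

```text
t 9.3 pos [ 0.523  -0.1931  0.1387] yaz -69.4 z [ 0.001  0.001 -1.   ] F [-3.   3.1 13.5] M [0.51 0.98 0.  ] w 0.0178 gf 39.95981276035309 q [-0.46  0.63  1.1   1.9  -0.67  1.03 -0.28]
wrist deck 5409 rect c 527.7 -190.0 wh 58.1 60.3 mean [ 0.5361 -0.1889] z 0.1499 ang 21.5
wrist bar 2728 rect c 524.5 -193.5 wh 57.3 18.5 mean [ 0.5305 -0.1911] z 0.1585 ang 20.69999999999999
```

Emit:
move_arm(
  rows=[
    [1, [0, 0, 0.8], [0, 0, 0]],
    [1, [0, 0, 0.8], [0, 0, 0]],
    [1, [0, 0, 0], [0, 0, 0]],
    [1, [0, 0, 0], [0, 0, 0]],
    [1, [0, 0, 0], [0, 0, -0.04]],
    [1, [0, 0, 0], [0, 0, -0.06]],
    [1, [0, 0, 0], [0, 0, -0.06]],
    [1, [0, 0, 0], [0, 0, -0.06]],
    [1, [0, 0, 0], [0, 0, -0.06]],
    [1, [0, 0, 0], [0, 0, -0.06]],
  ],
)

```text
t: 10.35
tool_pos: [0.5241, -0.1937, 0.1377]
ee_rot: [0.939, 0.344, 0.001, 0.001]
force: [-1.3, 0.3, 14.8]
grip_width: 0.0179
gripper_force: 40.0
```

Run:
```python
from st import *
capmeas('wrist',(.522,-.193),z=.107)
```

```text
t 10.35 pos [ 0.5241 -0.1937  0.1377] yaz -49.79 z [ 0.003 -0.001 -1.   ] F [-1.3  0.3 14.8] M [ 0.13  0.34 -0.05] w 0.0179 gf 39.960084557533264 q [-0.41  0.59  1.    1.9  -0.6   0.99 -0.  ]
wrist deck 5384 rect c 531.0 -190.4 wh 70.6 55.3 mean [ 0.5348 -0.1856] z 0.1501 ang 41.30000000000001
wrist bar 2721 rect c 515.5 -183.2 wh 57.9 48.3 mean [ 0.5302 -0.1894] z 0.1574 ang 40.400000000000006
```

Emit:
move_arm(
  rows=[
    [1, [0, 0, 0.3], [0, 0, -0.1]],
    [1, [0, 0, 0], [0, 0, -0.1]],
    [1, [0, 0, 0], [0, 0, -0.1]],
    [1, [0, 0, 0], [0, 0, -0.1]],
    [1, [0, 0, 0], [0, 0, -0.1]],
    [1, [0, 0, 0], [0, 0, -0.1]],
    [1, [0, 0, 0], [0, 0, -0.1]],
    [1, [0, 0, 0], [0, 0, -0.1]],
    [1, [0, 0, 0], [0, 0, -0.1]],
    [1, [0, 0, 0], [0, 0, -0.1]],
  ],
)

```text
t: 11.4
tool_pos: [0.5246, -0.1937, 0.1376]
ee_rot: [0.659, 0.752, 0.001, 0.002]
force: [-0.4, 0.9, 13.8]
grip_width: 0.018
gripper_force: 40.0
```

Emit:
move_arm(
  rows=[
    [1, [0, 0, 0], [0, 0, -0.05]],
    [1, [0, 0, 0], [0, 0, 0]],
    [1, [0, 0, 0], [0, 0, 0]],
    [1, [0, 0, -2], [0, 0, 0]],
    [1, [0, 0, -2], [0, 0, 0]],
    [1, [0, 0, -2], [0, 0, 0]],
    [1, [0, 0, -2], [0, 0, 0]],
    [1, [0, 0, -2], [0, 0, 0]],
    [1, [0, 0, 0], [0, 0, 0]],
    [1, [0, 0, 0], [0, 0, 0]],
  ],
)

```text
t: 12.4
tool_pos: [0.5246, -0.1936, 0.147]
ee_rot: [0.641, 0.767, 0.001, 0.002]
force: [3.5, -0.7, 7.1]
grip_width: 0.0174
gripper_force: 40.0
```

Run:
```python
from st import *
capmeas('wrist',(.522,-.193),z=.115)
```

```text
t 12.4 pos [ 0.5246 -0.1936  0.147 ] yaz 10.25 z [ 0.004 -0.001 -1.   ] F [ 3.5 -0.7  7.1] M [-0.23 -0.44  0.03] w 0.0174 gf 39.95828032493591 q [-0.25  0.47  0.72  1.88 -0.38  0.93  0.82]
wrist deck 5403 rect c 524.1 -187.9 wh 57.0 57.1 mean [ 0.5226 -0.1809] z 0.1581 ang 100.3
wrist bar 2717 rect c 525.3 -193.5 wh 18.5 57.8 mean [ 0.5236 -0.1866] z 0.1668 ang 100.2
```

Emit:
move_arm(
  rows=[
    [1, [0, 0, -3], [0, 0, 0]],
    [1, [0, 0, -4], [0, 0, 0]],
    [1, [0, 0, -5], [0, 0, 0]],
    [1, [0, 0, -6], [0, 0, 0]],
    [1, [0, 0, -7], [0, 0, 0]],
    [1, [0, 0, -8], [0, 0, 0]],
    [1, [0, 0, -10], [0, 0, 0]],
    [1, [0, 0, -10], [0, 0, 0]],
    [1, [0, 0, -10], [0, 0, 0]],
    [1, [0, 0, 0], [0, 0, 0]],
  ],
)

```text
t: 13.45
tool_pos: [0.5237, -0.1934, 0.2105]
ee_rot: [0.641, 0.767, 0.001, 0.001]
force: [-0.1, -0.4, -1.6]
grip_width: 0.0178
gripper_force: 40.0
```

Run:
```python
from st import *
im,D,P=capmeas('wrist',(.524,-.193),z=.178); cv2.imwrite('pics/w3.png',im)
im,D=arm.read_camera('top'); c,M=T('top')
for o in arm.outline_of('tray','top')[:2]:
    rr,cc=np.nonzero(o['region']); pts=np.array([atz(c,M,(a,b),.022)[:2]*1000 for a,b in zip(rr,cc)],np.float32); print(o['score'],cv2.minAreaRect(pts))
```

```text
t 13.45 pos [ 0.5237 -0.1934  0.2105] yaz 10.25 z [ 0.002 -0.    -1.   ] F [-0.1 -0.4 -1.6] M [-0.12  0.03  0.04] w 0.0178 gf 39.95359539985657 q [-0.29  0.4   0.76  1.81 -0.32  1.06  0.77]
wrist deck 5435 rect c 521.3 -189.4 wh 60.8 58.2 mean [ 0.5218 -0.1808] z 0.2217 ang 101.3
wrist bar 2747 rect c 524.4 -193.0 wh 18.4 57.4 mean [ 0.5228 -0.1867] z 0.2302 ang 100.4
0.84 ((466.9896545410156, 139.631103515625), (153.08102416992188, 141.3846893310547), 13.831110954284668)
0.59 ((515.39892578125, -181.315185546875), (122.57150268554688, 107.35385131835938), 19.671003341674805)
```

View pics/w3.png

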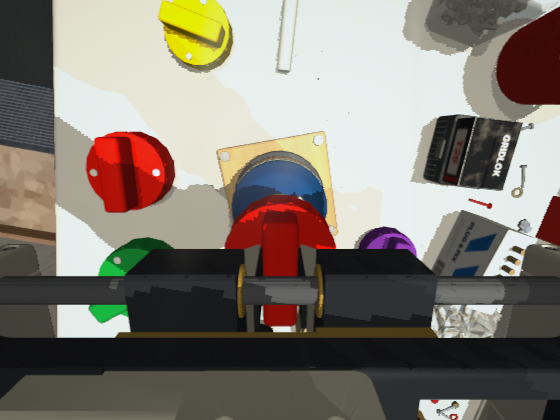

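The cap is off the neck and in the grip, with its bar upright at about (270,282). Next I'll carry it to the tray.

Emit:
move_arm(
  rows=[
    [1, [10, 0, 0], [0, 0, 0]],
    [1, [20, 0, 0], [0, 0, 0]],
    [1, [28, 0.5, 0], [0, 0, 0]],
    [1, [30, 0.5, 0], [0, 0, 0]],
    [1, [30, 0.5, 0], [0, 0, 0]],
    [1, [30, 0.5, 0], [0, 0, 0]],
    [1, [30, 0.5, 0], [0, 0, 0]],
    [1, [30, 0.5, 0], [0, 0, 0]],
    [1, [30, 0.5, 0], [0, 0, 0]],
    [1, [28, 0.5, 0], [0, 0, 0]],
  ],
)

```text
t: 14.6
tool_pos: [0.4785, 0.0715, 0.2085]
ee_rot: [0.641, 0.768, -0.0, -0.0]
force: [0.2, 0.5, -2.1]
grip_width: 0.0178
gripper_force: 40.0
```

Emit:
move_arm(
  rows=[
    [1, [25, 0.5, 0], [0, 0, 0]],
    [1, [20, 0, 0], [0, 0, 0]],
    [1, [15, 0, 0], [0, 0, 0]],
    [1, [8, 0, 0], [0, 0, 0]],
    [1, [4, 0, 10], [0, 0, 0]],
    [1, [0, 0, 20], [0, 0, 0]],
    [1, [0, 0, 25], [0, 0, 0]],
    [1, [0, 0, 25], [0, 0, 0]],
    [1, [0, 0, 20], [0, 0, 0]],
    [1, [0, 0, 10], [0, 0, 0]],
  ],
)

```text
t: 15.6
tool_pos: [0.4661, 0.1392, 0.0968]
ee_rot: [0.642, 0.767, -0.001, -0.0]
force: [0.1, 0.6, -1.2]
grip_width: 0.0183
gripper_force: 40.0
```

Run:
```python
from st import *
im,D,P=capmeas('wrist',(.468,.14),z=.07); cv2.imwrite('pics/w4.png',im)
im,D=arm.read_camera('scene'); cv2.imwrite('pics/s4.png',im)
```

```text
t 15.6 pos [0.4661 0.1392 0.0968] yaz 10.18 z [-0.002 -0.002 -1.   ] F [ 0.1  0.6 -1.2] M [-0.07  0.1  -0.02] w 0.0183 gf 39.95383679866791 q [-0.87  0.42  0.62  2.09 -0.36  0.74  0.16]
wrist deck 5203 rect c 463.2 143.1 wh 59.3 56.4 mean [0.4642 0.1512] z 0.1133 ang 101.5
wrist bar 2632 rect c 466.3 139.3 wh 17.9 57.2 mean [0.4654 0.1452] z 0.1166 ang 100.4
```

View pics/w4.png

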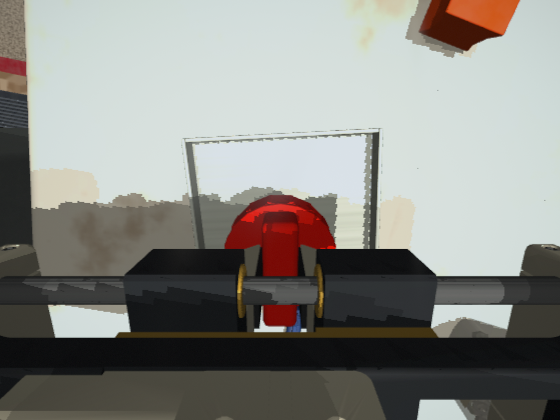

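The cap hangs centred over the tray, whose rim corners show at (140,190) and (130,380). It's about 62 mm above the floor, so I'll lower it.

Emit:
move_arm(
  rows=[
    [1, [0, 0, 10], [0, 0, 0]],
    [1, [0, 0, 12], [0, 0, 0]],
    [1, [0, 0, 12], [0, 0, 0]],
    [1, [0, 0, 10], [0, 0, 0]],
    [1, [0, 0, 6], [0, 0, 0]],
    [1, [0, 0, 4], [0, 0, 0]],
    [1, [0, 0, 2], [0, 0, 0]],
    [1, [0, 0, 1], [0, 0, 0]],
    [1, [0, 0, 1], [0, 0, 0]],
    [1, [0, 0, 1], [0, 0, 0]],
  ],
)

```text
t: 16.7
tool_pos: [0.4674, 0.1406, 0.04]
ee_rot: [0.641, 0.767, 0.0, 0.0]
force: [0.7, 0.3, -1.4]
grip_width: 0.0175
gripper_force: 40.0
```

```bash
python3 st.py
```

```text
t 16.7 pos [0.4674 0.1406 0.04  ] yaz 10.25 z [ 0.001  0.    -1.   ] F [ 0.7  0.3 -1.4] M [-0.07  0.04 -0.04] w 0.0175 gf 39.95346665382385 q [-0.8   0.52  0.54  2.13 -0.46  0.61  0.24]
```

Emit:
move_arm(
  rows=[
    [1, [0, 0, 0.7], [0, 0, 0]],
    [1, [0, 0, 0.7], [0, 0, 0]],
    [1, [0, 0, 0.7], [0, 0, 0]],
    [1, [0, 0, 0.7], [0, 0, 0]],
    [1, [0, 0, 0.6], [0, 0, 0]],
    [1, [0, 0, 0.6], [0, 0, 0]],
    [1, [0, 0, 0.5], [0, 0, 0]],
    [1, [0, 0, 0.5], [0, 0, 0]],
    [1, [0, 0, 0], [0, 0, 0]],
    [1, [0, 0, 0], [0, 0, 0]],
  ],
)

```text
t: 17.7
tool_pos: [0.4672, 0.1405, 0.0348]
ee_rot: [0.641, 0.767, 0.0, 0.0]
force: [1.2, -0.3, -1.0]
grip_width: 0.0178
gripper_force: 40.0
```

Emit:
move_arm(
  rows=[
    [1, [0, 0, 0.4], [0, 0, 0]],
    [1, [0, 0, 0.4], [0, 0, 0]],
    [1, [0, 0, 0.4], [0, 0, 0]],
    [1, [0, 0, 0], [0, 0, 0]],
    [1, [0, 0, 0], [0, 0, 0]],
    [1, [0, 0, 0], [0, 0, 0]],
    [1, [0, 0, 0], [0, 0, 0]],
    [1, [0, 0, 0], [0, 0, 0]],
    [1, [0, 0, 0], [0, 0, 0]],
    [1, [0, 0, 0], [0, 0, 0]],
  ],
)

```text
t: 18.7
tool_pos: [0.4673, 0.1405, 0.0345]
ee_rot: [0.641, 0.767, 0.0, -0.0]
force: [-4.1, -0.9, 17.5]
grip_width: 0.0176
gripper_force: 40.0
```

Contact with the floor. I'll relax slightly, open the fingers and retreat.

Emit:
move_arm(
  rows=[
    [1, [0, 0, -0.4], [0, 0, 0]],
    [1, [0, 0, -0.2], [0, 0, 0]],
    [1, [0, 0, 0], [0, 0, 0]],
    [0.5, [0, 0, 0], [0, 0, 0]],
    [0.3, [0, 0, 0], [0, 0, 0]],
    [0, [0, 0, 0], [0, 0, 0]],
    [-0.2, [0, 0, 0], [0, 0, 0]],
    [-0.2, [0, 0, 0], [0, 0, 0]],
    [-0.2, [0, 0, 0], [0, 0, 0]],
    [-0.2, [0, 0, 0], [0, 0, 0]],
  ],
  squeeze=10,
)

```text
t: 19.7
tool_pos: [0.4672, 0.1405, 0.0342]
ee_rot: [0.641, 0.767, 0.0, 0.0]
force: [-0.4, -0.3, 0.3]
grip_width: 0.0551
gripper_force: 0.0
```

Emit:
move_arm(
  rows=[
    [-0.2, [0, 0, -2], [0, 0, 0]],
    [-0.2, [0, 0, -5], [0, 0, 0]],
    [-0.2, [0, 0, -10], [0, 0, 0]],
    [-0.2, [0, 0, -15], [0, 0, 0]],
    [-0.2, [0, 0, -20], [0, 0, 0]],
    [-0.2, [0, 0, -25], [0, 0, 0]],
    [-0.2, [0, 0, -25], [0, 0, 0]],
    [-0.2, [0, 0, -25], [0, 0, 0]],
    [-0.2, [0, 0, -10], [0, 0, 0]],
    [-0.2, [0, 0, 0], [0, 0, 0]],
  ],
)

```text
t: 20.7
tool_pos: [0.468, 0.1408, 0.1727]
ee_rot: [0.641, 0.768, 0.002, 0.0]
force: [-0.5, -0.5, -0.7]
grip_width: 0.0552
gripper_force: 0.0
```

Run:
```python
from st import *
im,D,P=capmeas('wrist',(.468,.14),z=.003); cv2.imwrite('pics/w5.png',im)
```

```text
t 20.7 pos [0.468  0.1408 0.1727] yaz 10.26 z [ 0.003  0.002 -1.   ] F [-0.5 -0.5 -0.7] M [-0.08  0.07  0.03] w 0.0552 gf 0.0 q [-0.95  0.31  0.7   2.01 -0.25  0.9   0.06]
wrist deck 3033 rect c 467.7 141.2 wh 64.4 62.7 mean [0.4675 0.142 ] z 0.0312 ang 121.2
wrist bar 1089 rect c 467.3 140.7 wh 17.6 56.3 mean [0.4672 0.1413] z 0.0545 ang 100.3
```

View pics/w5.png

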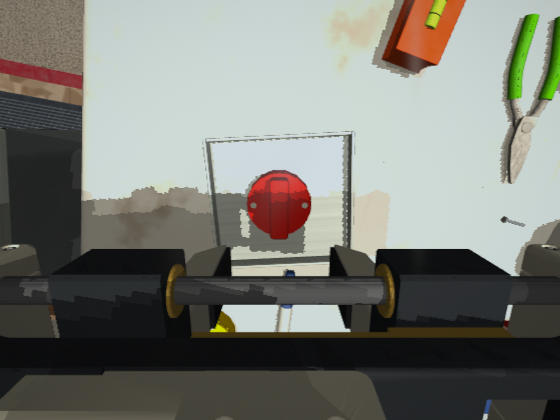

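The cap stands flat and centred in the tray at about (205,280). Its deck is at 0.031 m and its bar top at 0.0545 m, which is what it should be on the tray floor. The gripper is clear, so I'm handing in.

```bash
python3 -c "
from plant import arm
print(arm.sign_off())"
```

```text
the job is handed in; nothing more can be done
None
```

The canister is open and the red cap stands skirt down, flat and released near the centre of the tray; I handed the job in at about 21 s of the 56 s allowed, and no verdict came back.

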